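# Snap the remote into its sprung holder and keep it pressed

### The job

Pick up the slim grey remote, lay it buttons up along its snap-in holder and press it down until all four clips snap over it, then keep pressing so that it stays pushed down on the holder's sprung metal pad. Handle it gently: squeeze it with no more than 50 N, press it with no more than 30 N, and leave the other things alone. The job ends holding: finish with the gripper still on the remote, holding it pressed down.

Things in the scene. Friction and masses are not known exactly. Their poses are not given: they have to be found in the camera images.
- remote_center (a point): Centre of the slim grey remote, half-way up. A bar 154 mm long (x), 44 mm wide (y), 20 mm high (z up, buttons on top), 0.09 to 0.16 kg, lying flat. The middle 66 mm of its length has plain upright sides 44 mm apart: grip there, across the width. It fits the holder either way round. Thin shell: over 50 N of grip per finger, or over 30 N of push on the holder, harms it.
- remote_notch (a point): Middle of the remote's +x pair of side notches, on its underside: 50 mm along x from its centre, 10 mm below it; a like pair lies at -50 mm. Notches run from 33 to 67 mm from the middle. There the sides flare from 36 mm wide at the underside to 44 mm wide 8 mm up (a barb); above that the bar is 35 mm wide.
- holder_seat (a point): Middle of the remote's black snap-in holder, fixed to the surface: top of its sprung steel pad when free, 20 mm above the surface; x is its length (the remote lies along it), z up. Base 176 x 84 x 4 mm; pad 124 x 24 mm, so fingers on the remote's middle have free room beside it down to the base. Snapped in and pressed, the remote's centre lies 4 to 8.5 mm above this point.
- holder_clips (a point): Mid-way between the noses of the holder's +x pair of sprung clips, 50 mm along x from its middle, 32 mm above the surface; a like pair is at -50 mm. Clips are 18 mm wide, noses 37 mm apart, lead-ins flare to 53 mm apart at the tops, 46 mm up. Force grows from remote underside 31 mm up, to 7 to 13 N, and drops as the clips close, underside 21 to 24 mm up; it meets the pad at 20 mm.
- holder_pad (a joint): How far the holder's sprung pad is pushed down, in m: 0 free, 0.006 at its stop, 2.5 N per mm.
- keyring: Bystander: steel keyring, ring 36 mm across with a key and a tag, flat, about 100 mm overall. Leave it alone. Origin at the middle of its underside.
- coaster: Bystander: round blue glass coaster, 94 mm across, 7 mm high. Leave it alone. Origin at the middle of its underside.
- puzzle_box: Bystander: wooden puzzle box 70 x 70 x 60 mm. Leave it alone. Origin at the middle of its underside.
- controller: Bystander: black two-handed game controller, about 160 mm wide, 40 mm high. Leave it alone. Origin at the middle of its underside.
- jar: Bystander: small glass jar, 60 mm across, 75 mm high. Leave it alone. Origin at the middle of its underside.
- case: Bystander: grey spectacles case 155 x 60 x 36 mm. Leave it alone. Origin at the middle of its underside.
Things that resemble listed ones, but are neither listed nor needed, are in the scene too. What is meant by the part that bears remote_center is not yellow, and is the larger of those in its own colour.

How it is judged:
By the outcome, as a careful person would: the job done as asked, in the order asked, and still so for the second after the job is handed in, while the arm keeps its last pose, push and grip.
It also fails if it takes over 51 s, if anything falls off the work surface, if the arm or the gripper's body presses on something with over 40 N, if the wrist force passes 120 N, or if a joint passes its speed limit or range.

### The arm

A 6-joint arm with a two-finger parallel gripper is mounted at the origin on the work surface. World frame = base frame: x ahead of the robot, y to its left, z up, the work surface at z = 0. Lengths are in m, angles in rad, forces in N, time in s.
With the tool pointing down it reaches from about 0.25 to 0.775 m from the base axis. Payload 4 kg.
Tool frame: the origin (TCP) lies midway between the tips of the shut fingers; the grasp point (between the pads) lies 19 mm behind it; x points along the fingers, y is the direction in which the jaws open and shut, and the axes are right-handed (so a half turn about x gives the same grasp; the last joint's range is limited). The gripper opens to 85 mm and grips with 20 to 120 N. Pads are 22 mm wide; open, the fingers measure 114 mm over their backs; the gripper's body (76 mm by 85 mm) begins 54 mm behind the grasp point. The pads swing forward as they close: fully open they stand 13 mm farther back than shut.
Start: joints at [-1.299, 0.087, 1.371, -0, 1.684, -0.103], TCP at [0.201, -0.512, 0.231] pointing down, gripper open.
Joint ranges: [-3.1, 3.1], [-0.76, 2.03], [0.27, 2.55], [-1.08, 4.22], [0.17, 2.65], [-2.57, 2.57]. Speed limits (rad/s): [2.79, 2.79, 3.14, 3.14, 3.14, 3.14].

### API

Orientations are given as a unit quaternion [w, x, y, z].
In Python, from cell import robot gives the robot as it stands. The module is installed in compiled form; this text tells all that it offers.
- The arm moves only by the tool play_rows, never from a script. Its argument "commands" is a list of rows, each an object of numbers: "dx", "dy", "dz": the shift along the tool's x, y, z in mm; "twist": the turn about the tool's x in rad. A call has 1 to 10 rows; each row shifts and turns the commanded pose from where the row before left it, along the tool's axes as they then stand; what a row does not reach is not made up. A row lasts 1/8 s, in which the tool goes at most 62.5 mm and 10.7 degrees, less where a joint would pass 70% of its speed; a pose out of reach is approached as far as the arm can. A call is refused whole if a number of a shift passes 62.5 or a number of a turn 0.188, either way. A call with a gripper value outside its range is refused whole. "gripper" is the closure in counts, from 0 (fully open) to 255 (shut), set as the call begins (left out, the last holds). The fingers move at their own pace and stop on an object; "force" is the grip in N (left out, the last holds). Time passes only in rows, so rows that do not move let the fingers close. It gives the time, the measured TCP pose, the force and the opening at its end, in the units of the state.
- robot.get_obs(): the state, without advancing time (a new reading comes with each control period).
- robot.camera(name): name is "scene" or "side" or "wrist"; returns a dict with "frame" (480x640x3 uint8, red, green, blue), "fx", "fy", "cx", "cy" (pixels), "T" (4x4, takes a point from camera to world coordinates); the wrist camera has in their place "hand_eye" (4x4, takes a point from camera to tool coordinates, whose origin is the TCP and whose axes are the tool frame's). Camera axes: x right, y down, z forward; pixel columns grow to the right and rows downward; lengths in m; the calibration is good to about 2 mm. A picture is of the moment at which its call begins: read the wrist's pose just before it. There is no depth.
- robot.job_done(): hands the job in, once; it reports no verdict.
The state is a dict: "time_s": time; "joints": joint angles; "dq": joint speeds; "effort": joint torques, N m; "ee_pos": TCP position; "tool_rot": TCP orientation; "force": force on the tool from outside, world axes, zero at the start; "wrist_torque": the same for the moment, N m; "width": opening from 0.0 (shut) to 1.0 (fully open).
Only numpy, scipy, OpenCV 4.12 (cv2) and the standard library are available. Lean on these libraries where they do the work, as an engineer would, in place of code of your own. Each camera call takes 0.05 s, during which the arm holds its last target.

## Working session

There is one attempt and no reset: what is moved stays moved. The work goes in short steps, Python scripts to look and compute and a tool call to move; the robot and the scene stay as the last step left them, time stands still between calls to the robot, and variables do not carry over. Pictures are saved under pics/ and viewed, and the job is handed in when it is done.

Besides the shell and the picture viewer there is one more tool, called after "Request:" by a JSON object that holds its "fn" and its "kwargs", one argument or row to a line. play_rows: Moves the arm, as the interface text tells. Its arguments: {"type":"object","properties":{"commands":{"type":"array","items":{"type":"object","properties":{"dx":{"type":"number"},"dy":{"type":"number"},"dz":{"type":"number"},"twist":{"type":"number"}}}},"gripper":{"type":"number"},"force":{"type":"number"}},"required":["commands"]}

```bash
mkdir -p pics
cat > h.py <<'E'
import numpy as np,cv2
from cell import robot
def snap(n,name):
    o=robot.get_obs(); c=robot.camera(n); cv2.imwrite(f'pics/{name}.png',c['frame'][:,:,::-1])
    np.savez(f'pics/{name}.npz',frame=c['frame'],K=[c['fx'],c['fy'],c['cx'],c['cy']],T=c.get('T',np.eye(4)),H=c.get('hand_eye',np.eye(4)),p=o['ee_pos'],q=o['tool_rot'])
    return o
def R(q):
    from scipy.spatial.transform import Rotation as r
    return r.from_quat([q[1],q[2],q[3],q[0]]).as_matrix()
def load(name,n):
    d=np.load(f'pics/{name}.npz')
    T=d['T']
    if n=='wrist':
        W=np.eye(4);W[:3,:3]=R(d['q']);W[:3,3]=d['p'];T=W@d['H']
    return d['frame'],d['K'],T
def px2(K,T,uv,z):
    uv=np.atleast_2d(uv).astype(float)
    d=np.c_[(uv[:,0]-K[2])/K[0],(uv[:,1]-K[3])/K[1],np.ones(len(uv))]@T[:3,:3].T
    o=T[:3,3]
    return o+d*((z-o[2])/d[:,2])[:,None]
def proj(K,T,P):
    P=np.atleast_2d(P); c=(P-T[:3,3])@T[:3,:3]
    return np.c_[K[0]*c[:,0]/c[:,2]+K[2],K[1]*c[:,1]/c[:,2]+K[3]]
E
python3 - <<'E'
from h import *
for n in('scene','side','wrist'): o=snap(n,n+'0'); print(np.round(load(n+'0',n)[2],3))
print(o)
E
```

```text
[[-0.746  0.484 -0.457  1.414]
 [ 0.666  0.527 -0.529  1.   ]
 [-0.015 -0.699 -0.715  1.455]
 [ 0.     0.     0.     1.   ]]
[[-6.520e-01 -5.570e-01  5.150e-01 -1.370e-01]
 [-7.580e-01  4.800e-01 -4.410e-01  5.590e-01]
 [-1.000e-03 -6.780e-01 -7.350e-01  1.015e+00]
 [ 0.000e+00  0.000e+00  0.000e+00  1.000e+00]]
[[ 0.367 -0.888 -0.276  0.272]
 [-0.93  -0.351 -0.106 -0.484]
 [-0.003  0.296 -0.955  0.372]
 [ 0.     0.     0.     1.   ]]
{'time_s': 0.1, 'joints': array([-1.29910083e+00,  8.79121795e-02,  1.37213963e+00,  2.27222753e-05,
        1.68358788e+00, -1.03115621e-01]), 'dq': array([ 0.00056449, -0.00078857, -0.00276017, -0.00108445,  0.00044062,
       -0.00035316]), 'effort': array([ 2.93313962e-03, -3.53016365e+01, -3.14218175e+01, -4.74192598e-05,
        7.97167362e-03,  1.75926925e-05]), 'ee_pos': array([ 0.20122573, -0.51138122,  0.23022066]), 'tool_rot': array([-0.1310204 , -0.69467248, -0.13246408,  0.69477843]), 'force': array([-0.1591545 ,  1.1427982 , -0.49433101]), 'wrist_torque': array([ 0.01982451,  0.04711308, -0.02118704]), 'width': 1.0011554662980784}
```

View pics/scene0.png

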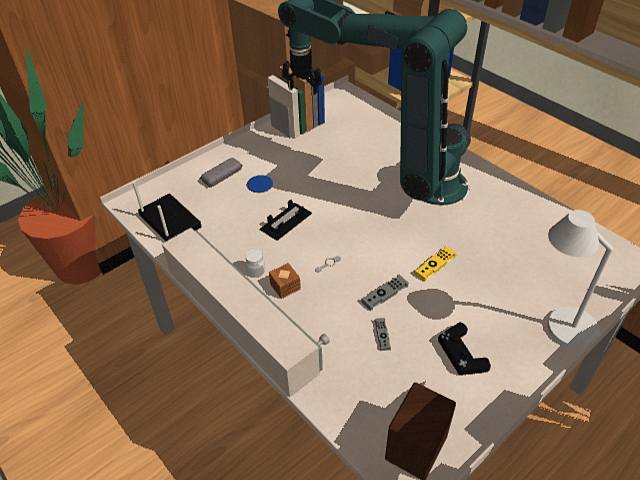

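View pics/side0.png

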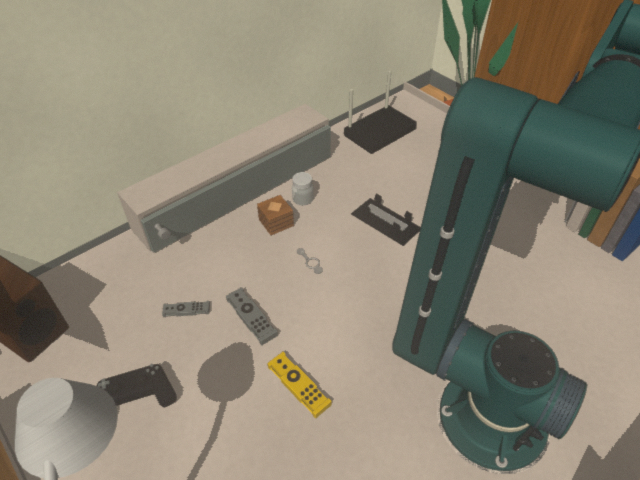

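View pics/wrist0.png

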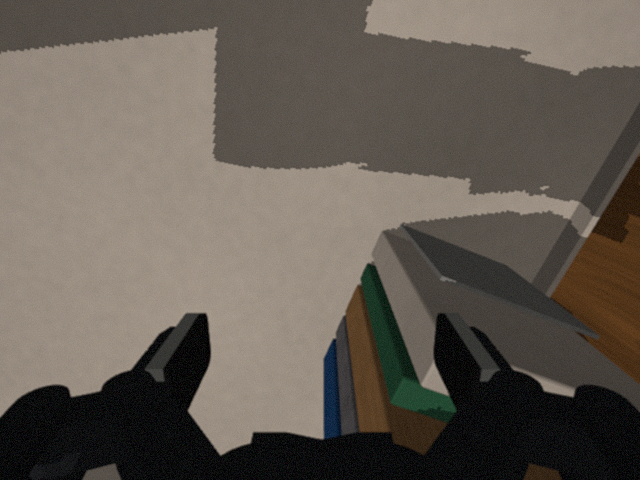

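The scene view shows three remotes: a grey one at (384,292), a shorter grey one at (381,333) and a yellow one at (436,263). The larger grey at (384,292), side view (252,315), fits the description. The holder is at scene (285,220), side (388,220). I'll confirm with a crop and measure.

Run:
```python
from h import *
s=cv2.imread('pics/scene0.png'); d=cv2.imread('pics/side0.png')
a=cv2.resize(s[240:360,340:480],None,fx=2.8,fy=2.8,interpolation=cv2.INTER_CUBIC)
b=cv2.resize(s[180:260,240:340],None,fx=3.9,fy=3.9,interpolation=cv2.INTER_CUBIC)[:300]
c=cv2.resize(d[270:360,150:290],None,fx=2.8,fy=2.8,interpolation=cv2.INTER_CUBIC)
e=cv2.resize(d[180:250,340:430],None,fx=3.9,fy=3.9,interpolation=cv2.INTER_CUBIC)
out=np.zeros((600,800,3),np.uint8)
for im,x,y in((a,0,0),(b,400,0),(c,0,340),(e,400,310)):
    im=im[:600-y,:800-x]; out[y:y+im.shape[0],x:x+im.shape[1]]=im
cv2.imwrite('pics/crop0.png',out)
for n,rs in(('scene',((384,292),(381,333),(436,263),(285,220))),('side',((252,315),(187,308),(300,384),(388,220)))):
    f,K,T=load(n+'0',n)
    for uv in rs: print(n,uv,np.round(px2(K,T,uv,0.02),3)[0])
```

```text
scene (384, 292) [0.514 0.226 0.02 ]
scene (381, 333) [0.628 0.326 0.02 ]
scene (436, 263) [0.309 0.254 0.02 ]
scene (285, 220) [ 0.536 -0.221  0.02 ]
side (252, 315) [0.498 0.223 0.02 ]
side (187, 308) [0.61  0.324 0.02 ]
side (300, 384) [0.295 0.249 0.02 ]
side (388, 220) [ 0.511 -0.225  0.02 ]
```

View pics/crop0.png

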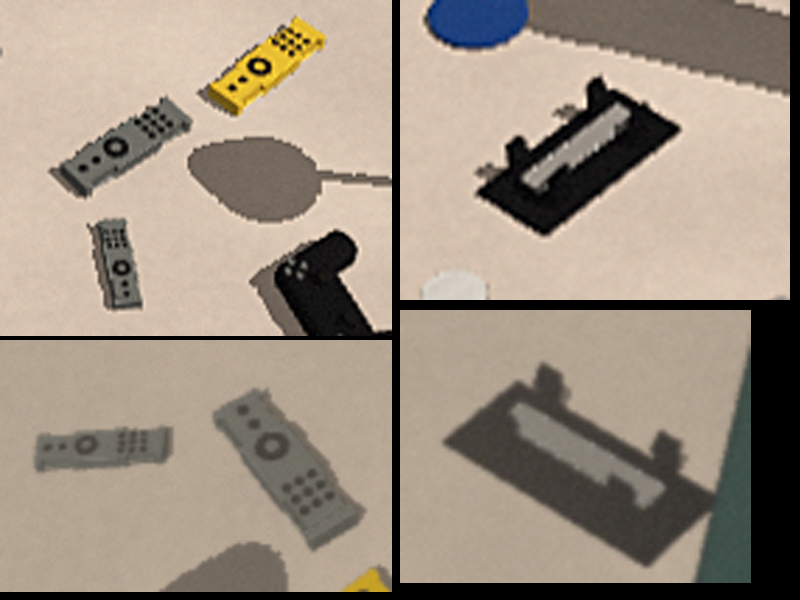

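The crop confirms it: the large grey remote lies buttons up and is clearly longer than the small grey one. Next I'll get rough poses from the contours.

Run:
```python
from h import *
o=robot.get_obs(); print(np.round(R(o['tool_rot']),3)); print(np.round(np.load('pics/wrist0.npz')['H'],3), np.load('pics/wrist0.npz')['K'])
for n,ce,z in(('scene',(384,292),.014),('side',(252,315),.014),('scene',(275,232),.004),('side',(400,232),.004)):
    f,K,T=load(n+'0',n)
    g=f.astype(int)
    sat=g.max(2)-g.min(2); v=g.max(2)
    if z==.014: m=((v<165)&(sat<22)&(v>20)) if n=='scene' else ((g[:,:,0]-g[:,:,2]<12)&(v<165))
    else: m=(v<70)&(sat<30)
    m=m.astype(np.uint8)
    _,L=cv2.connectedComponents(m)
    l=L[ce[1],ce[0]]; 
    cs,_=cv2.findContours((L==l).astype(np.uint8),cv2.RETR_EXTERNAL,cv2.CHAIN_APPROX_NONE)
    c=max(cs,key=cv2.contourArea)[:,0,:]
    w=px2(K,T,c,z)[:,:2]
    (r,s,a)=cv2.minAreaRect((w*1000).astype(np.float32)); print(n,l,len(c),np.round(r,1),np.round(s,1),round(a,1))
```

```text
[[-0.     0.366 -0.931]
 [ 0.002 -0.931 -0.366]
 [-1.    -0.002 -0.   ]]
[[ 0.001 -0.296  0.955 -0.142]
 [ 1.     0.001 -0.     0.   ]
 [-0.001  0.955  0.296 -0.076]
 [ 0.     0.     0.     1.   ]] [384.87421275 384.87421275 321.75307718 244.72204457]
scene 0 4868 [ 334.5 -582.8] [2607.  3177.4] 46.4
side 0 3691 [1047.9 -149.7] [2354.8 2030.5] 49.3
scene 114 118 [ 527.  -240.6] [176.1 103.9] 7.3
side 147 179 [ 525.  -243.3] [171.1 103.5] 7.1
```

Run:
```python
from h import *
for n,uv in(('scene',[(365.5,302.5),(403,280)]),('side',[(235,295),(271,336)])):
    f,K,T=load(n+'0',n); w=px2(K,T,uv,0.02)[:,:2]; d=w[1]-w[0]; print(w, np.hypot(*d),np.degrees(np.arctan2(d[1],d[0])))
```

```text
[[0.58360551 0.21761348]
 [0.43700073 0.23252592]] 0.14736125993732535 174.19192572765797
[[0.56935401 0.22035131]
 [0.42549496 0.22437884]] 0.14391541688720239 178.39634570082205
```

Request:
{"fn": "play_rows", "kwargs": {
  "commands": [
    {"dx": 3, "dy": -15, "dz": -44},
    {"dx": 3, "dy": -15, "dz": -44},
    {"dx": 3, "dy": -15, "dz": -44},
    {"dx": 3, "dy": -15, "dz": -44},
    {"dx": 3, "dy": -15, "dz": -44},
    {"dx": 3, "dy": -15, "dz": -44},
    {"dx": 3, "dy": -15, "dz": -44},
    {"dx": 3, "dy": -15, "dz": -44},
    {"dx": 3, "dy": -15, "dz": -44}
  ],
  "gripper": 0,
  "force": 30
}}

```text
$.commands[0]: bad value
```

Request:
{"fn": "play_rows", "kwargs": {
  "commands": [
    {"twist": 0.124},
    {"twist": 0.124},
    {},
    {}
  ]
}}

```text
$.commands[0]: bad value
```

Run:
```python
from h import *
o=snap('wrist','wh1'); print(o['time_s'],o['ee_pos'],np.round(R(o['tool_rot']),3),o['joints'])
```

```text
0.15 [ 0.20123651 -0.51145239  0.23036158] [[-0.     0.366 -0.931]
 [ 0.002 -0.931 -0.366]
 [-1.    -0.002 -0.   ]] [-1.29911492e+00  8.78532070e-02  1.37192538e+00  1.96009289e-05
  1.68360003e+00 -1.03072736e-01]
```

View pics/wh1.png

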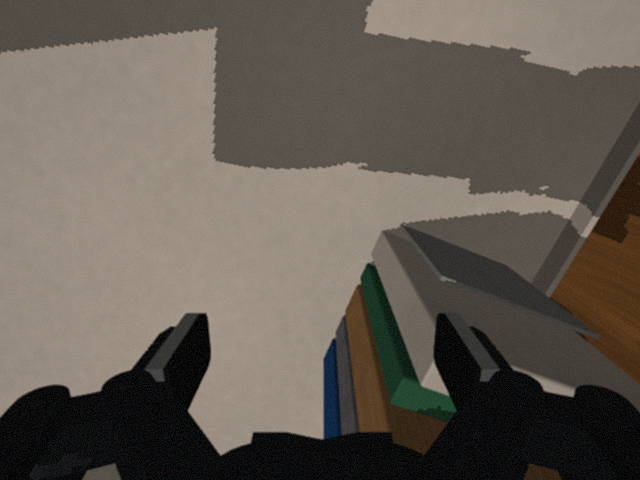

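The view hasn't changed: both calls were refused, so every row needs all four numbers.

Request:
{"fn": "play_rows", "kwargs": {
  "commands": [
    {"dx": 3, "dy": -15, "dz": -44, "twist": 0},
    {"dx": 3, "dy": -15, "dz": -44, "twist": 0},
    {"dx": 3, "dy": -15, "dz": -44, "twist": 0},
    {"dx": 3, "dy": -15, "dz": -44, "twist": 0},
    {"dx": 3, "dy": -15, "dz": -44, "twist": 0},
    {"dx": 3, "dy": -15, "dz": -44, "twist": 0},
    {"dx": 3, "dy": -15, "dz": -44, "twist": 0},
    {"dx": 3, "dy": -15, "dz": -44, "twist": 0},
    {"dx": 3, "dy": -15, "dz": -44, "twist": 0}
  ],
  "gripper": 0,
  "force": 30
}}

```text
time_s: 1.32
ee_pos: [0.5214, -0.2401, 0.204]
tool_rot: [-0.132, -0.695, -0.132, 0.695]
force: [0.3, -0.6, 0.5]
width: 0.998
```

Request:
{"fn": "play_rows", "kwargs": {
  "commands": [
    {"dx": 0, "dy": 0, "dz": 0, "twist": 0.124},
    {"dx": 0, "dy": 0, "dz": 0, "twist": 0.124},
    {"dx": 0, "dy": 0, "dz": 0, "twist": 0},
    {"dx": 0, "dy": 0, "dz": 0, "twist": 0}
  ]
}}

```text
time_s: 1.82
ee_pos: [0.5203, -0.2413, 0.2042]
tool_rot: [-0.045, -0.706, -0.045, 0.706]
force: [-0.7, -0.1, -0.3]
width: 0.998
```

Run:
```python
from h import *
o=snap('wrist','wh2'); print(o['time_s'],o['ee_pos'],np.round(R(o['tool_rot']),3),o['joints'])
```

```text
1.825 [ 0.5203078  -0.24131245  0.20421817] [[-0.     0.128 -0.992]
 [-0.    -0.992 -0.128]
 [-1.    -0.     0.   ]] [-5.33065615e-01  1.46324402e-01  1.35899785e+00 -7.15800823e-05
  1.63638464e+00  9.09429580e-01]
```

View pics/wh2.png

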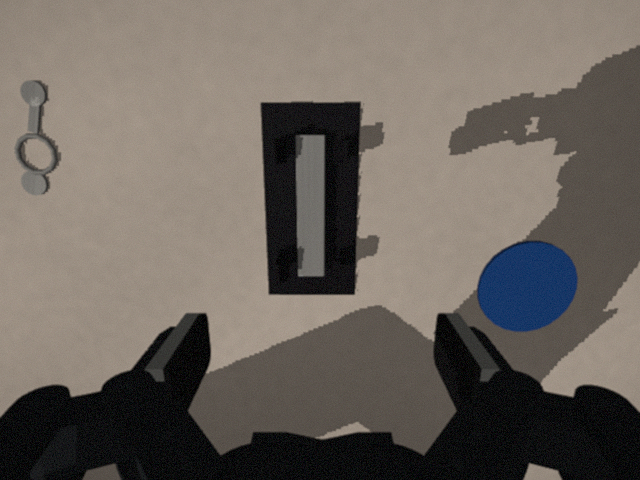

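The wrist view shows the holder base with corners near (261,102), (360,102), (355,294), (269,294), and the steel pad from (297,135) to (325,276). The keyring and coaster lie off to the sides.

```bash
cat > hold.py <<'E'
from h import *
import sys
name=sys.argv[1]; 
f,K,T=load(name,'wrist'); g=f.astype(int); v=g.max(2)
roi=np.zeros(v.shape,np.uint8); x0,y0,x1,y1=map(int,sys.argv[2:6]); roi[y0:y1,x0:x1]=1
def rect(m,z,tag):
    m=m.astype(np.uint8)*roi
    n,L,st,_=cv2.connectedComponentsWithStats(m); l=1+np.argmax(st[1:,4])
    cs,_=cv2.findContours((L==l).astype(np.uint8),cv2.RETR_EXTERNAL,cv2.CHAIN_APPROX_NONE)
    c=max(cs,key=cv2.contourArea)[:,0,:]; w=px2(K,T,c,z)[:,:2]*1000
    r,s,a=cv2.minAreaRect(w.astype(np.float32)); print(tag,np.round(r,1),np.round(s,1),round(a,2),'px',c.min(0),c.max(0))
    hull=cv2.convexHull(c); q=cv2.approxPolyDP(hull,6,True)[:,0,:]
    print('  corners',q.tolist(),np.round(px2(K,T,q,z)[:,:2]*1000,1).tolist())
rect(v<45,.004,'base'); rect((v>85),.020,'pad')
E
python3 - <<'E'
from h import *
f,K,T=load('wh2','wrist');print(f[200,255:370:4].max(1)); print(f[95:300:6,311].max(1))
E
python3 hold.py wh2 255 95 365 300
python3 - <<'E'
from h import *
f,K,T=load('wh2','wrist');c=f[90:305,250:395][:,:,::-1]
cv2.imwrite('pics/hc.png',cv2.resize(cv2.convertScaleAbs(c,alpha=2),None,fx=2.7,fy=2.7,interpolation=cv2.INTER_CUBIC))
E
```

```text
[156 156 156  20  23  21  24  26  19  15  34 119 113 115 114 111 116 102
  16  13  19  26  20  19  25  15 103 158 159]
[154 105  22  30  22  11  23 120 114 114 113 113 115 111 117 112 112 117
 119 113 115 115 111 116 118 116 115 116 117 115 109  33  19  25 158]
base [ 525.9 -231.2] [173.1  82.7] 7.37 px [261 103] [359 293]
  corners [[359, 103], [353, 293], [270, 293], [261, 104]] [[617.0, -260.4], [445.3, -281.8], [434.9, -202.1], [605.6, -179.2]]
pad [ 528.8 -229. ] [177.  101.2] 7.42 px [255  95] [364 299]
  corners [[364, 95], [364, 299], [255, 299], [255, 95]] [[622.4, -262.0], [447.6, -290.6], [434.6, -190.2], [611.2, -176.4]]
```

View pics/hc.png

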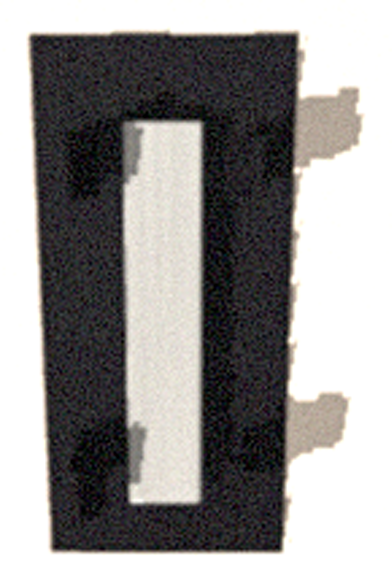

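```bash
python3 hold.py wh2 285 125 340 285 | tail -2
python3 - <<'E'
from h import *
o=robot.get_obs(); r=R(o['tool_rot']); t=np.array([.505,.224,.204])-o['ee_pos']; print(r.T@t)
E
```

```text
pad [ 525.7 -230.3] [122.6  23. ] 7.46 px [296 135] [323 275]
  corners [[322, 135], [323, 274], [298, 275], [300, 136]] [[587.9, -233.0], [467.4, -249.6], [463.5, -227.1], [584.8, -215.3]]
[ 2.39923462e-04 -4.63542255e-01 -4.41897574e-02]
```

The pad and base agree to about 1 mm: holder middle at (526,-231), yaw 7.4°. Moving on to view the remote.

Request:
{"fn": "play_rows", "kwargs": {
  "commands": [
    {"dx": 0, "dy": -52, "dz": -5, "twist": 0},
    {"dx": 0, "dy": -52, "dz": -5, "twist": 0},
    {"dx": 0, "dy": -52, "dz": -5, "twist": 0},
    {"dx": 0, "dy": -52, "dz": -5, "twist": 0},
    {"dx": 0, "dy": -52, "dz": -5, "twist": 0},
    {"dx": 0, "dy": -52, "dz": -5, "twist": 0},
    {"dx": 0, "dy": -52, "dz": -5, "twist": 0},
    {"dx": 0, "dy": -52, "dz": -5, "twist": 0},
    {"dx": 0, "dy": -48, "dz": -4, "twist": 0}
  ]
}}

```text
time_s: 3.0
ee_pos: [0.5052, 0.2262, 0.2045]
tool_rot: [0.045, 0.706, 0.045, -0.705]
force: [0.5, -0.3, 0.2]
width: 0.999
```

Request:
{"fn": "play_rows", "kwargs": {
  "commands": [
    {"dx": 0, "dy": 0, "dz": 0, "twist": 0.1},
    {"dx": 0, "dy": 0, "dz": 0, "twist": 0.1},
    {"dx": 0, "dy": 0, "dz": 0, "twist": 0},
    {"dx": 0, "dy": 0, "dz": 0, "twist": 0}
  ]
}}

```text
time_s: 3.5
ee_pos: [0.5055, 0.2243, 0.2043]
tool_rot: [-0.025, 0.707, -0.025, -0.707]
force: [-0.3, 0.7, -0.3]
width: 0.998
```

Run:
```python
from h import *
o=snap('wrist','wr1'); print(o['time_s'],o['ee_pos'],np.round(R(o['tool_rot']),3),o['joints'])
```

```text
3.5 [0.5054638  0.22432255 0.20432912] [[ 0.    -0.072 -0.997]
 [-0.    -0.997  0.072]
 [-1.     0.    -0.   ]] [ 3.15197560e-01  1.00596263e-01  1.40951123e+00 -7.59405453e-05
  1.63141096e+00  1.95790274e+00]
```

View pics/wr1.png

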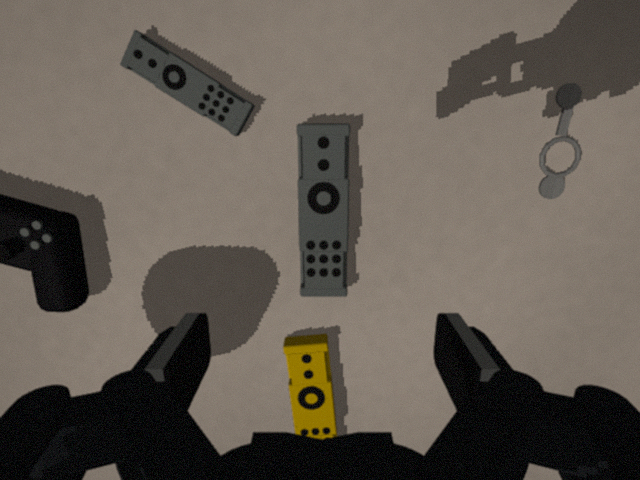

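The large grey remote spans (298,124) to (349,296), with the small grey at (187,82) and the yellow below at (310,385).

```bash
cat > rem.py <<'E'
from h import *
import sys
name=sys.argv[1]; x0,y0,x1,y1=map(int,sys.argv[2:6]);z=float(sys.argv[6])
f,K,T=load(name,'wrist'); g=f.astype(int)
m=((g[:,:,0]-g[:,:,2])<6).astype(np.uint8); mm=np.zeros_like(m); mm[y0:y1,x0:x1]=m[y0:y1,x0:x1]
mm=cv2.morphologyEx(mm,cv2.MORPH_OPEN,np.ones((3,3)))
n,L,st,_=cv2.connectedComponentsWithStats(mm); l=1+np.argmax(st[1:,4]); mm=(L==l).astype(np.uint8)
cv2.imwrite('pics/'+name+'_m.png',np.hstack([mm[y0:y1,x0:x1]*255, f[y0:y1,x0:x1,0]]))
cs,_=cv2.findContours(mm,cv2.RETR_EXTERNAL,cv2.CHAIN_APPROX_NONE)
c=max(cs,key=cv2.contourArea)[:,0,:]
r,s,a=cv2.minAreaRect((px2(K,T,c,z)[:,:2]*1000).astype(np.float32)); print('rect',np.round(r,1),np.round(s,1),round(a,2),c.min(0),c.max(0))
E
python3 - <<'E'
from h import *
f,K,T=load('wr1','wrist'); print(f[225,285:365:2].tolist()); print(f[115:135,312].tolist(),f[280:305:2,312].tolist())
E
python3 rem.py wr1 285 112 362 305 .02
```

```text
[[134, 121, 111], [133, 120, 112], [131, 122, 110], [135, 124, 113], [130, 120, 112], [133, 121, 111], [134, 123, 114], [77, 77, 74], [75, 75, 75], [75, 77, 75], [75, 75, 73], [73, 76, 74], [71, 74, 65], [75, 74, 71], [79, 80, 76], [71, 75, 69], [71, 72, 69], [71, 72, 71], [70, 69, 70], [69, 70, 69], [76, 77, 72], [72, 76, 71], [70, 72, 66], [68, 72, 69], [72, 73, 73], [75, 74, 71], [69, 71, 67], [76, 75, 73], [69, 70, 67], [72, 72, 69], [72, 75, 69], [58, 58, 57], [70, 63, 59], [72, 70, 63], [73, 69, 60], [79, 70, 67], [70, 63, 61], [76, 68, 64], [91, 86, 75], [136, 126, 115]]
[[98, 97, 85], [98, 94, 84], [88, 79, 72], [74, 69, 60], [74, 69, 61], [79, 67, 62], [73, 68, 60], [72, 64, 59], [61, 57, 53], [52, 55, 50], [67, 68, 64], [75, 78, 71], [74, 76, 72], [74, 73, 68], [73, 71, 72], [76, 78, 73], [71, 76, 72], [76, 78, 74], [74, 72, 74], [74, 78, 74]] [[73, 75, 73], [71, 71, 69], [78, 78, 74], [71, 75, 70], [66, 71, 65], [73, 71, 70], [67, 72, 64], [74, 74, 72], [100, 96, 90], [134, 125, 114], [138, 125, 115], [137, 125, 115], [135, 128, 118]]
rect [506.5 222.4] [ 42.7 151.2] 86.18 [297 124] [349 295]
```

View pics/wr1_m.png

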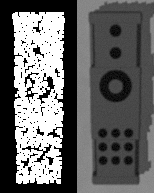

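Request:
{"fn": "play_rows", "kwargs": {
  "commands": [
    {"dx": 30, "dy": 2, "dz": -1, "twist": 0},
    {"dx": 40, "dy": 0, "dz": 0, "twist": 0},
    {"dx": 40, "dy": 0, "dz": 0, "twist": 0},
    {"dx": 40, "dy": 0, "dz": 0, "twist": 0},
    {"dx": 25, "dy": 0, "dz": 0, "twist": 0},
    {"dx": 15, "dy": 0, "dz": 0, "twist": 0},
    {"dx": 12, "dy": 0, "dz": 0, "twist": 0},
    {"dx": 0, "dy": 0, "dz": 0, "twist": 0},
    {"dx": 0, "dy": 0, "dz": 0, "twist": 0}
  ]
}}

```text
time_s: 4.68
ee_pos: [0.5072, 0.2228, 0.0034]
tool_rot: [-0.026, 0.707, -0.026, -0.706]
force: [0.0, 0.0, 0.4]
width: 1.003
```

Run:
```python
from h import *
o=snap('wrist','wr2'); print(o['time_s'],o['ee_pos'],o['force'])
```

```text
4.675 [0.50717742 0.22277925 0.0034487 ] [0.02535358 0.02939714 0.43017784]
```

View pics/wr2.png

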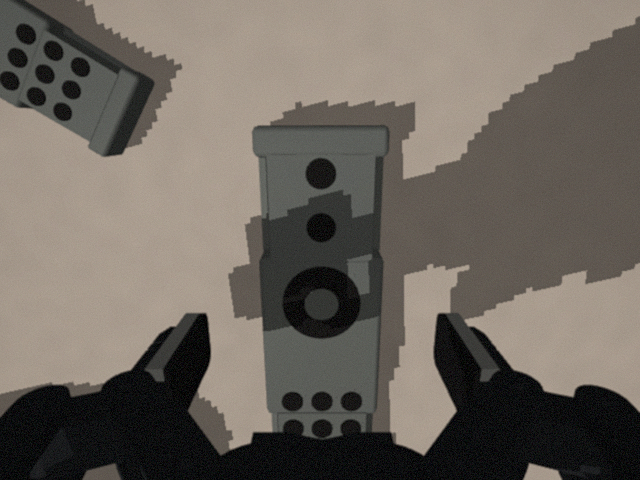

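The remote is centred between the fingers. Its plain middle section runs from row 256 to row 411 at column 321. I'll check the lengthwise centring.

Run:
```python
from h import *
f,K,T=load('wr2','wrist'); w=px2(K,T,[(262,256),(382,256),(266,411),(378,411),(321,126)],.02)*1000
print(np.round(w,1), w[:4].mean(0))
```

```text
[[541.1 240.6  20. ]
 [538.2 199.4  20. ]
 [476.9 246.7  20. ]
 [473.7 202.6  20. ]
 [582.4 217.2  20. ]] [507.47367729 222.32108248  20.        ]
```

Request:
{"fn": "play_rows", "kwargs": {
  "commands": [
    {"dx": 3, "dy": 0, "dz": 0, "twist": 0},
    {"dx": 0, "dy": 0, "dz": 0, "twist": 0}
  ]
}}

```text
time_s: 4.97
ee_pos: [0.5062, 0.2225, -0.0007]
tool_rot: [-0.026, 0.707, -0.026, -0.707]
force: [0.1, -0.4, -0.2]
width: 0.997
```

Request:
{"fn": "play_rows", "kwargs": {
  "commands": [
    {"dx": 0, "dy": 0, "dz": 0, "twist": 0},
    {"dx": 0, "dy": 0, "dz": 0, "twist": 0},
    {"dx": 0, "dy": 0, "dz": 0, "twist": 0},
    {"dx": 0, "dy": 0, "dz": 0, "twist": 0},
    {"dx": 0, "dy": 0, "dz": 0, "twist": 0},
    {"dx": 0, "dy": 0, "dz": 0, "twist": 0},
    {"dx": 0, "dy": 0, "dz": 0, "twist": 0},
    {"dx": 0, "dy": 0, "dz": 0, "twist": 0}
  ],
  "gripper": 255,
  "force": 40
}}

```text
time_s: 5.98
ee_pos: [0.5065, 0.2226, -0.0005]
tool_rot: [-0.026, 0.707, -0.026, -0.706]
force: [-0.3, 0.8, 2.4]
width: 0.504
```

Request:
{"fn": "play_rows", "kwargs": {
  "commands": [
    {"dx": -5, "dy": 0, "dz": 0, "twist": 0},
    {"dx": -10, "dy": 0, "dz": 0, "twist": 0},
    {"dx": -15, "dy": 0, "dz": 0, "twist": 0},
    {"dx": -30, "dy": 0, "dz": 0, "twist": 0},
    {"dx": 0, "dy": 0, "dz": 0, "twist": 0},
    {"dx": 0, "dy": 0, "dz": 0, "twist": 0}
  ]
}}

```text
time_s: 6.72
ee_pos: [0.506, 0.2224, 0.059]
tool_rot: [0.026, -0.707, 0.026, 0.707]
force: [0.0, -0.3, -1.7]
width: 0.504
```

Run:
```python
from h import *
o=snap('wrist','wr3'); print(o['time_s'],o['ee_pos'],o['force'],o['width'])
```

```text
6.725 [0.50596908 0.22239971 0.05900772] [ 0.02888533 -0.26894636 -1.70462509] 0.5042779734558182
```

View pics/wr3.png

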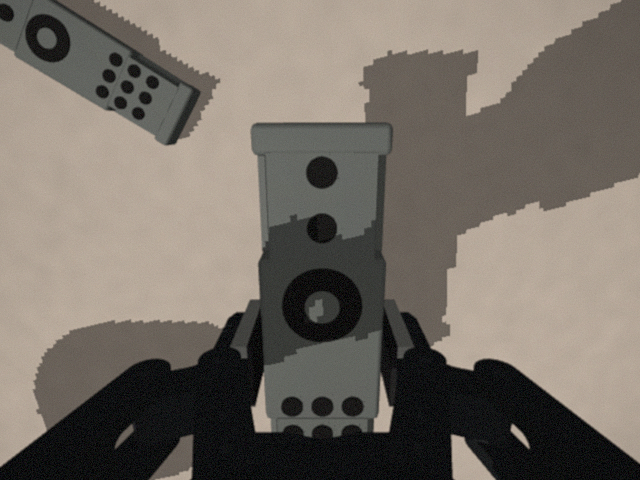

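The remote is held between the pads, pinched at mid-length and level. I'll raise it, turn it to the holder's yaw and carry it over.

Request:
{"fn": "play_rows", "kwargs": {
  "commands": [
    {"dx": -25, "dy": 0, "dz": 0, "twist": -0.05},
    {"dx": -30, "dy": 0, "dz": 0, "twist": -0.05},
    {"dx": -30, "dy": 0, "dz": 0, "twist": -0.05},
    {"dx": -20, "dy": 0, "dz": 0, "twist": -0.05},
    {"dx": 0, "dy": 0, "dz": 0, "twist": 0}
  ]
}}

```text
time_s: 7.4
ee_pos: [0.5068, 0.2227, 0.1649]
tool_rot: [0.044, 0.706, 0.045, -0.705]
force: [0.4, -0.2, -1.0]
width: 0.506
```

Request:
{"fn": "play_rows", "kwargs": {
  "commands": [
    {"dx": 0, "dy": 25, "dz": 2, "twist": 0},
    {"dx": 0, "dy": 50, "dz": 4, "twist": 0},
    {"dx": 0, "dy": 50, "dz": 5, "twist": 0},
    {"dx": 0, "dy": 55, "dz": 5, "twist": 0},
    {"dx": 0, "dy": 55, "dz": 5, "twist": 0},
    {"dx": 0, "dy": 55, "dz": 5, "twist": 0},
    {"dx": 0, "dy": 55, "dz": 5, "twist": 0},
    {"dx": 0, "dy": 50, "dz": 4, "twist": 0},
    {"dx": 0, "dy": 35, "dz": 3, "twist": 0},
    {"dx": 0, "dy": 20, "dz": 2, "twist": 0}
  ]
}}

```text
time_s: 8.65
ee_pos: [0.5223, -0.2301, 0.1616]
tool_rot: [-0.043, -0.704, -0.045, 0.707]
force: [-0.3, 0.0, -0.9]
width: 0.509
```

Request:
{"fn": "play_rows", "kwargs": {
  "commands": [
    {"dx": 0, "dy": 0, "dz": 0, "twist": 0},
    {"dx": 0, "dy": 0, "dz": 0, "twist": 0},
    {"dx": 0, "dy": 0, "dz": 0, "twist": 0}
  ]
}}

```text
time_s: 9.02
ee_pos: [0.5237, -0.2275, 0.1644]
tool_rot: [0.045, 0.706, 0.046, -0.706]
force: [-0.2, 0.2, -2.4]
width: 0.507
```

Run:
```python
from h import *
o=snap('wrist','wp1'); r=R(o['tool_rot']); print(o['time_s'],o['ee_pos'],o['force'],o['width'],np.degrees(np.arctan2(r[1,1],r[0,1])),np.round(r[:,0],4))
print(r.T@(np.array([.5255,-.2307,.1])-o['ee_pos'])*1000)
```

```text
9.025 [ 0.52365757 -0.22746997  0.16436058] [-0.16648677  0.15681518 -2.4394268 ] 0.5073385492316751 -82.63204807663458 [ 1.e-04  3.e-04 -1.e+00]
[64.359636    3.46080617 -1.40431843]
```

View pics/wp1.png

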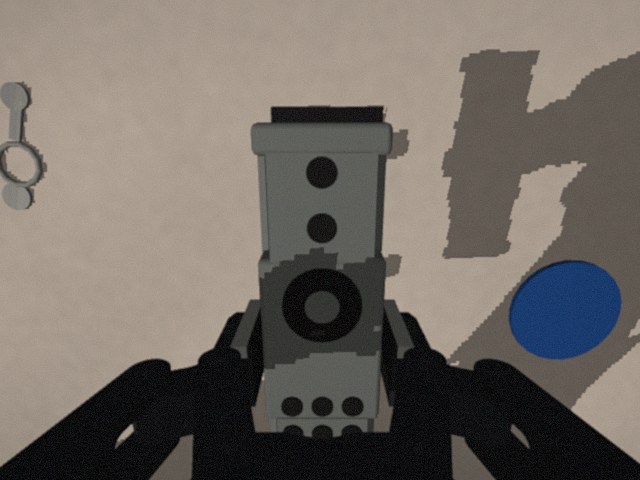

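The held remote covers the holder. I'll shift 3.5 mm sideways and lower it to just above the clips.

Request:
{"fn": "play_rows", "kwargs": {
  "commands": [
    {"dx": 15, "dy": 2, "dz": -1, "twist": 0},
    {"dx": 25, "dy": 1.5, "dz": -0.5, "twist": 0},
    {"dx": 25, "dy": 0, "dz": 0, "twist": 0},
    {"dx": 20, "dy": 0, "dz": 0, "twist": 0},
    {"dx": 12, "dy": 0, "dz": 0, "twist": 0},
    {"dx": 6, "dy": 0, "dz": 0, "twist": 0},
    {"dx": 0, "dy": 0, "dz": 0, "twist": 0},
    {"dx": 0, "dy": 0, "dz": 0, "twist": 0},
    {"dx": 0, "dy": 0, "dz": 0, "twist": 0}
  ]
}}

```text
time_s: 10.2
ee_pos: [0.5259, -0.2325, 0.0623]
tool_rot: [0.045, 0.706, 0.044, -0.705]
force: [-0.2, -1.0, -1.5]
width: 0.504
```

Run:
```python
from h import *
f,K,T=load('wr3','wrist'); d=np.load('pics/wr3.npz'); top=d['p'][2]+.0205
w=px2(K,T,[(260,257),(385,257),(265,417),(378,417)],top); print('inhand mm',np.round(((w-d['p'])@R(d['q'])).mean(0)*1000,1))
o=snap('wrist','wp2'); snap('side','sp2'); snap('scene','cp2'); r=R(o['tool_rot']); print(o['time_s'],o['ee_pos'],o['force'],o['width'],np.degrees(np.arctan2(r[1,1],r[0,1])))
print(r.T@(np.array([.5258,-.2307,.1])-o['ee_pos'])*1000)
a=cv2.imread('pics/wp2.png')[:, :]; b=cv2.resize(cv2.imread('pics/cp2.png')[170:270,220:340],None,fx=3.3,fy=3.3,interpolation=cv2.INTER_CUBIC)
c=cv2.resize(cv2.imread('pics/sp2.png')[150:260,340:460],None,fx=3,fy=3,interpolation=cv2.INTER_CUBIC)
out=np.zeros((340,760,3),np.uint8); out[:330,:396]=b; out[:330,400:760]=c; cv2.imwrite('pics/ext2.png',out)
```

```text
inhand mm [-20.5   0.4  -1.1]
10.2 [ 0.52594886 -0.23251512  0.06226904] [-0.21497099 -1.02129528 -1.49259051] 0.5038507780935421 -82.73813831336433
[-37.73284993  -1.77637111  -0.13658215]
```

View pics/wp2.png

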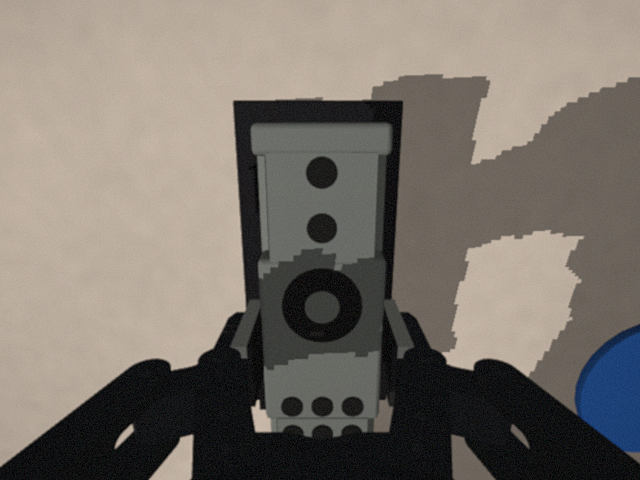

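View pics/ext2.png

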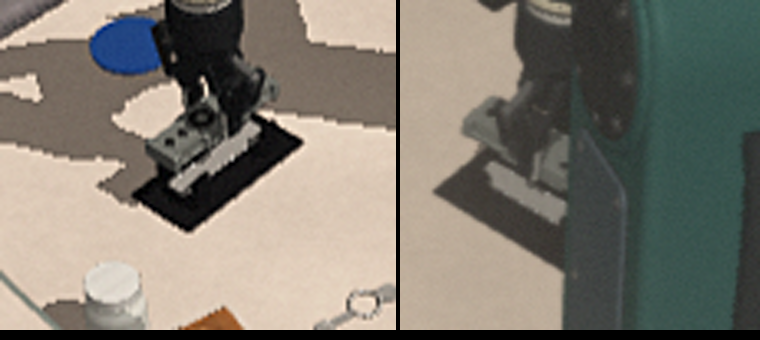

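The remote sits parallel over the holder. The base's far edge centres at column 319 and the remote at 321.5, so it needs about 1.7 mm of sideways correction, which matches the pose reading. I'll correct and lower it to the lead-ins.

Request:
{"fn": "play_rows", "kwargs": {
  "commands": [
    {"dx": 8, "dy": -1.8, "dz": 1, "twist": 0},
    {"dx": 10, "dy": 0, "dz": 0, "twist": 0},
    {"dx": 8, "dy": 0, "dz": 0, "twist": 0},
    {"dx": 3, "dy": 0, "dz": 0, "twist": 0},
    {"dx": 0, "dy": 0, "dz": 0, "twist": 0},
    {"dx": 0, "dy": 0, "dz": 0, "twist": 0}
  ]
}}

```text
time_s: 11.1
ee_pos: [0.5244, -0.2306, 0.0325]
tool_rot: [0.045, 0.706, 0.045, -0.706]
force: [0.4, 0.4, -2.0]
width: 0.504
```

Request:
{"fn": "play_rows", "kwargs": {
  "commands": [
    {"dx": 2, "dy": 0, "dz": 0, "twist": 0},
    {"dx": 0, "dy": 0, "dz": 0, "twist": 0}
  ]
}}

```text
time_s: 11.35
ee_pos: [0.5246, -0.2306, 0.0307]
tool_rot: [0.045, 0.706, 0.045, -0.705]
force: [0.3, 0.7, -0.1]
width: 0.507
```

Run:
```python
from h import *
o=snap('wrist','wp3');snap('scene','cp3');r=R(o['tool_rot']); print(o['time_s'],o['ee_pos'],o['force'],o['width'])
print(r.T@(np.array([.5258,-.2307,.1])-o['ee_pos'])*1000)
b=cv2.resize(cv2.imread('pics/cp3.png')[180:260,240:340],None,fx=6,fy=6,interpolation=cv2.INTER_CUBIC);cv2.imwrite('pics/ext3.png',b)
```

```text
11.35 [ 0.52455236 -0.23062239  0.03066592] [ 0.31245101  0.70933813 -0.10534752] 0.5066626679613078
[-69.33285382   0.26759528  -1.2886441 ]
```

View pics/wp3.png

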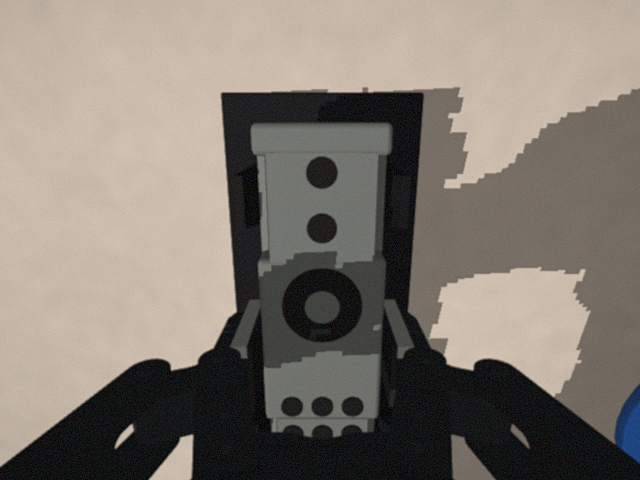

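View pics/ext3.png

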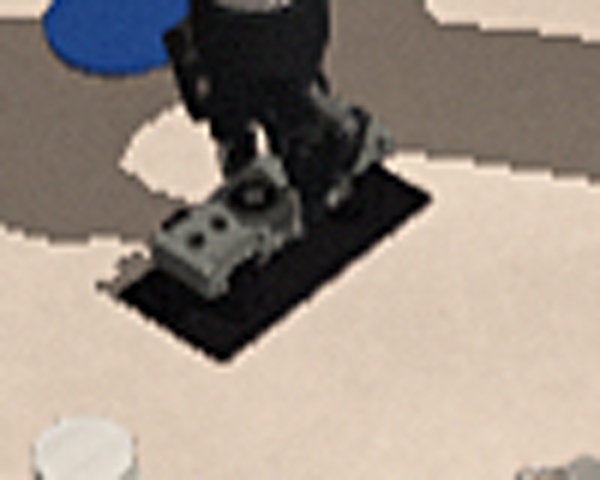

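Base centre column is 322.5 and remote 321.5, so they're aligned, with clips visible beside both notches at rows 170–230. The force has begun to rise, so I'll press in small steps.

Request:
{"fn": "play_rows", "kwargs": {
  "commands": [
    {"dx": 1.5, "dy": 0, "dz": 0, "twist": 0},
    {"dx": 1.5, "dy": 0, "dz": 0, "twist": 0},
    {"dx": 0, "dy": 0, "dz": 0, "twist": 0}
  ]
}}

```text
time_s: 11.82
ee_pos: [0.5248, -0.2308, 0.0281]
tool_rot: [0.045, 0.706, 0.044, -0.705]
force: [1.0, 0.3, 5.6]
width: 0.505
```

Request:
{"fn": "play_rows", "kwargs": {
  "commands": [
    {"dx": 1, "dy": 0, "dz": 0, "twist": 0},
    {"dx": 1, "dy": 0, "dz": 0, "twist": 0},
    {"dx": 0, "dy": 0, "dz": 0, "twist": 0}
  ]
}}

```text
time_s: 12.2
ee_pos: [0.525, -0.2309, 0.0265]
tool_rot: [0.045, 0.706, 0.044, -0.705]
force: [-0.2, -0.3, 6.8]
width: 0.505
```

Request:
{"fn": "play_rows", "kwargs": {
  "commands": [
    {"dx": 1, "dy": 0, "dz": 0, "twist": 0},
    {"dx": 0.5, "dy": 0, "dz": 0, "twist": 0},
    {"dx": 0, "dy": 0, "dz": 0, "twist": 0}
  ]
}}

```text
time_s: 12.58
ee_pos: [0.5251, -0.2311, 0.0256]
tool_rot: [0.045, 0.707, 0.044, -0.705]
force: [-1.1, 0.7, 7.8]
width: 0.503
```

Request:
{"fn": "play_rows", "kwargs": {
  "commands": [
    {"dx": 1, "dy": 0, "dz": 0, "twist": 0},
    {"dx": 1, "dy": 0, "dz": 0, "twist": 0},
    {"dx": 0, "dy": 0, "dz": 0, "twist": 0}
  ]
}}

```text
time_s: 12.95
ee_pos: [0.524, -0.2303, 0.0212]
tool_rot: [-0.045, -0.706, -0.045, 0.706]
force: [-0.3, -0.7, -3.1]
width: 0.505
```

Request:
{"fn": "play_rows", "kwargs": {
  "commands": [
    {"dx": 1, "dy": 0, "dz": 0, "twist": 0},
    {"dx": 0.5, "dy": 0, "dz": 0, "twist": 0},
    {"dx": 0, "dy": 0, "dz": 0, "twist": 0}
  ]
}}

```text
time_s: 13.32
ee_pos: [0.5238, -0.2304, 0.0198]
tool_rot: [-0.045, -0.705, -0.045, 0.706]
force: [-0.7, -0.1, -1.1]
width: 0.509
```

Request:
{"fn": "play_rows", "kwargs": {
  "commands": [
    {"dx": 1, "dy": 0, "dz": 0, "twist": 0},
    {"dx": 0.5, "dy": 0, "dz": 0, "twist": 0},
    {"dx": 0, "dy": 0, "dz": 0, "twist": 0}
  ]
}}

```text
time_s: 13.7
ee_pos: [0.5242, -0.2305, 0.019]
tool_rot: [-0.045, -0.706, -0.045, 0.706]
force: [-0.4, 1.1, 0.3]
width: 0.503
```

The force rose to about 10 N and then dropped, so the clips have snapped. The remote is now reaching the pad and I'll keep pressing.

Request:
{"fn": "play_rows", "kwargs": {
  "commands": [
    {"dx": 1, "dy": 0, "dz": 0, "twist": 0},
    {"dx": 1, "dy": 0, "dz": 0, "twist": 0},
    {"dx": 0, "dy": 0, "dz": 0, "twist": 0}
  ]
}}

```text
time_s: 14.08
ee_pos: [0.5242, -0.2306, 0.0173]
tool_rot: [0.045, 0.706, 0.045, -0.706]
force: [-2.1, 0.8, 5.0]
width: 0.507
```

Request:
{"fn": "play_rows", "kwargs": {
  "commands": [
    {"dx": 1, "dy": 0, "dz": 0, "twist": 0},
    {"dx": 0.5, "dy": 0, "dz": 0, "twist": 0},
    {"dx": 0, "dy": 0, "dz": 0, "twist": 0}
  ]
}}

```text
time_s: 14.45
ee_pos: [0.5243, -0.2306, 0.0163]
tool_rot: [0.045, 0.706, 0.045, -0.706]
force: [-3.8, 1.5, 7.4]
width: 0.506
```

Run:
```python
from h import *
o=snap('wrist','wp4');snap('scene','cp4');r=R(o['tool_rot']); print(o['time_s'],o['ee_pos'],o['force'],o['width'])
for i in range(4):
    robot.camera('wrist'); o=robot.get_obs(); print(o['ee_pos'],o['force'])
b=cv2.resize(cv2.imread('pics/cp4.png')[180:260,240:340],None,fx=6,fy=6,interpolation=cv2.INTER_CUBIC);cv2.imwrite('pics/ext4.png',b)
```

```text
14.45 [ 0.52428373 -0.23058548  0.01627116] [-3.80737912  1.48431832  7.36065123] 0.5058192020508919
[ 0.52428386 -0.23061657  0.01630548] [-3.20721467  1.00524616  8.14256967]
[ 0.5242786  -0.23057877  0.01625503] [-3.56614784  1.27815161  8.30070234]
[ 0.5242645  -0.23056697  0.01626928] [-3.92298134  1.33750839  7.46651016]
[ 0.5242841  -0.23060128  0.01629388] [-2.74637242  1.7870495   6.95829923]
```

View pics/wp4.png

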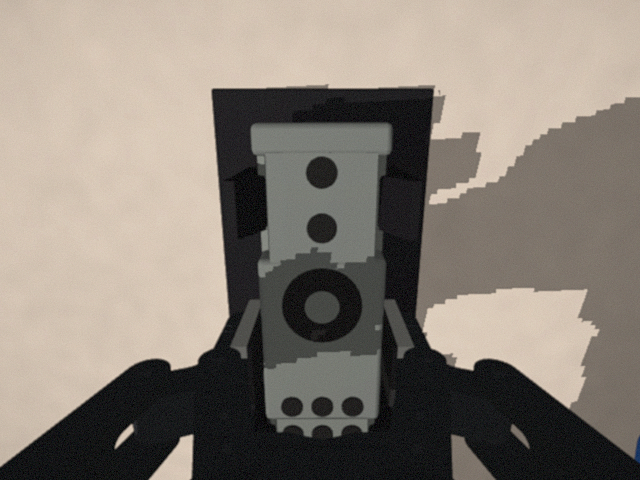

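View pics/ext4.png

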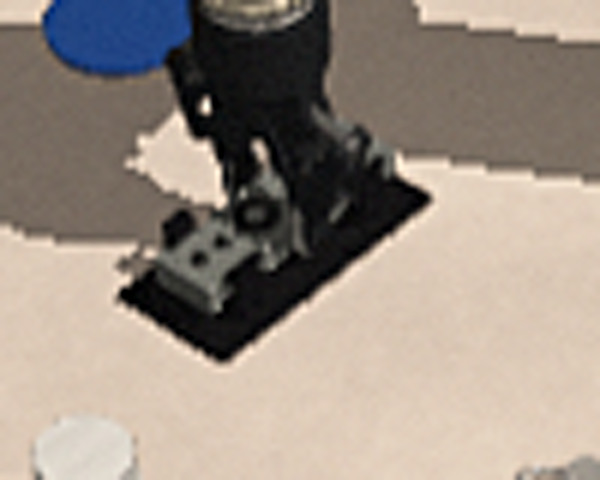

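In the wrist view both far clips, at (248,205) and (402,208), now overlap the bar's edges. I'll check the near pair, which is partly hidden.

Run:
```python
from h import *
snap('side','sp4')
b=cv2.resize(cv2.imread('pics/cp4.png')[190:240,270:330],None,fx=6.5,fy=6.5,interpolation=cv2.INTER_CUBIC)[:325]
c=cv2.resize(cv2.imread('pics/sp4.png')[180:250,340:430],None,fx=4.4,fy=4.4,interpolation=cv2.INTER_CUBIC)[:325]
cv2.imwrite('pics/ext5.png',cv2.convertScaleAbs(np.hstack([b[:308],c[:308]]),alpha=1.8))
f,K,T=load('cp4','scene')
a=np.radians(7.4)
for s in(1,-1):
  for t in(.02,-.02):
    P=np.array([.526+s*.05*np.cos(a)-t*np.sin(a),-.231+s*.05*np.sin(a)+t*np.cos(a),.04]);print(s,t,proj(K,T,P).round(1))
```

```text
1 0.02 [[279.1 223.3]]
1 -0.02 [[270.6 218. ]]
-1 0.02 [[299.4 207.7]]
-1 -0.02 [[290.9 202.6]]
```

View pics/ext5.png

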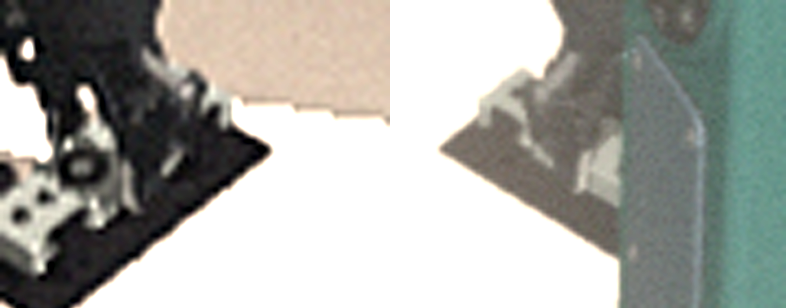

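The gripper hides the near pair. The remote hasn't tilted in the grip (its far end is still at row 124, as when lifted), and the tool is vertical. The snap was one clean force drop, so both ends are at the same height. Handing in.

Run:
```python
from h import *
o=robot.get_obs(); print(o['time_s'],o['ee_pos'],o['force'],o['width']); print(robot.job_done())
```

```text
14.8 [ 0.52427653 -0.23058788  0.01626775] [-2.97915847  0.70876419  7.80458696] 0.5023832836228259
the job is handed in; nothing more can be done
None
```

I gripped the large grey remote across its middle at a 40 N setting and snapped it into the holder. The job was handed in at 14.8 s, with the gripper still holding it pressed down.

- **Snap:** the push climbed to about 10 N and then fell away in one drop, and no reading came near the 30 N limit.
- **Final press:** the push is about 9 to 10 N. That puts the pad roughly 3 to 4 mm down and the remote's centre about 6 to 7 mm above the seat point, within the 4 to 8.5 mm asked for.
- **Clips:** the wrist picture shows the far pair closed over the bar. The near pair was hidden by the gripper. I judged it closed from the single force drop and the level remote, but did not see it.
- **Anything off:** a small sideways force of about 3 to 4 N showed while pressing, and the first two move calls were refused for missing row values, so nothing moved then. I planned the path clear of the other objects, but took no final picture to check each of them.

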